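# Empty the flip-lid parts box into the tray

### The job

Empty the green flip-lid box into the brown cardboard tray: hold it over the tray and tip it well over, so that its lid swings open and all four white sleeves drop into the tray. Then put the empty box back upright on its black mat with the lid closed, without knocking the glue bottle or the tape roll about.

Things in the scene. Friction and masses are not known exactly. Their poses are not given: they have to be found in the camera images.
- handle (a point): Centre of the black handle of the green flip-lid box: an upright fin 12 mm thick (y), 58 mm long (x), 36 mm high (z) on the box's handle-end wall, 56 mm above the box's underside, 33 mm from the wall. Site axes are the box's: x from handle to far pouring wall, z up. Free to take from above or at a slant; held slanting 45 deg down along +x, levelling the fingers and rolling them half a turn turns the box over.
- box_base (a point): Centre of the underside of the green box: +78 mm in x and -56 mm in z from the handle's centre, same axes. Box 66 mm wide (y), 75 high without lid, walls 3; underside 90 mm long, x = -45 (handle-end wall, upright) to +45. About 0.2 kg with lid, loose; stands on the mat, lid shut, four sleeves in it.
- pour_rim (a point): Middle of the far rim of the green box, x = +80 mm, z = 75 mm from box_base: the far wall flares outwards by 25 degrees from floor to this rim. With the box tipped over so that this wall lies below, the sleeves slide along it and fall off here; tipping by 115 degrees or more from upright empties it surely.
- lid (a joint): Clear lid with black edges, 129 x 68 x 3 mm, hinged along the box's rim above the handle (x = -45, z = 75 mm). 0 = shut, opens to 2.0 rad. No catch or spring: once the box is tipped past its side with the pouring wall lowest, it hangs down and its far edge swings clear of the pour rim; turned upright again it falls shut by itself.
- sleeve_1_centre (a point): Centre of a white flanged alloy sleeve, 14 mm across, 40 mm long (y), loose in the green box.
- sleeve_2_centre (a point): Centre of a second such sleeve in the box.
- sleeve_3_centre (a point): Centre of a third such sleeve in the box.
- sleeve_4_centre (a point): Centre of a fourth such sleeve in the box.
- tray_floor (a point): Centre of the inner floor of the open brown cardboard tray, 3 mm above the bench. 240 mm along its x, 300 mm along its y (outside), walls 3 mm thick and 100 mm high. Fixed to the bench.
- mat_centre (a point): Centre of the top of the black rubber mat, 4 mm above the bench, 170 mm along its x, 270 mm along its y. Fixed to the bench. The green box stands on it at the start and must stand wholly on it at the end; any heading will do.
- glue_bottle: White glue bottle, 29 mm across, 80 mm high, standing; origin at its underside. Loose bystander.
- tape_roll: Roll of beige tape lying flat, 100 mm across, 25 mm high; origin at its underside. Loose bystander.
Not all that is in view belongs to the job. Several things look just like the part that bears handle: the one meant starts farthest to the robot's left.

How it is judged:
On the way:
1. the box is tipped past its side over the tray and its lid has swung open (angle between box_base's own z axis and vertical above 1.66 rad and value of joint lid above 0.15 rad and horizontal distance between box_base and tray_floor below 0.18 m), for 0.1 s.
At the end, for the whole second after the job is handed in: All four sleeves lie inside the tray; the green box stands upright (within 6 degrees) on the black mat, its whole underside on it, with its lid shut (within 0.1 rad) (x of sleeve_1_centre in the frame of tray_floor between -0.117 and 0.117 m and y of sleeve_1_centre in the frame of tray_floor between -0.147 and 0.147 m and height (world z) of each of sleeve_1_centre, sleeve_2_centre, sleeve_3_centre, sleeve_4_centre below 0.09 m and x of sleeve_2_centre in the frame of tray_floor between -0.117 and 0.117 m and y of sleeve_2_centre in the frame of tray_floor between -0.147 and 0.147 m and x of sleeve_3_centre in the frame of tray_floor between -0.117 and 0.117 m and y of sleeve_3_centre in the frame of tray_floor between -0.147 and 0.147 m and x of sleeve_4_centre in the frame of tray_floor between -0.117 and 0.117 m and y of sleeve_4_centre in the frame of tray_floor between -0.147 and 0.147 m and angle between box_base's own z axis and vertical below 0.105 rad and height (world z) of box_base between 0.001 and 0.008 m and value of joint lid below 0.1 rad and x of box_base in the frame of mat_centre between -0.055 and 0.055 m and y of box_base in the frame of mat_centre between -0.095 and 0.095 m); the robot touches nothing.
It fails at once if the glue bottle is knocked over or shifted by more than 40 mm (distance of glue_bottle from where it was at the start of the episode above 0.04 m or angle between glue_bottle's own z axis and vertical above 0.6 rad).
It fails at once if the tape roll is shifted by more than 40 mm (distance of tape_roll from where it was at the start of the episode above 0.04 m).
It also fails if it takes over 61 s, if anything falls off the work surface, if the arm or the gripper's body presses on something with over 40 N, if the wrist force passes 120 N, or if a joint passes its speed limit or range.

### The arm

A 7-joint arm with a two-finger parallel gripper is mounted at the origin on a cart in front of the work surface, level with it; the furniture and walls round the work are solid. World frame = base frame: x ahead of the robot, y to its left, z up, the work surface at z = 0. Lengths are in m, angles in rad, forces in N, time in s.
With the tool pointing down it reaches from about 0.4 to 0.85 m from the base axis. Payload 10.4 kg.
Tool frame: the origin (TCP) lies midway between the tips of the shut fingers; the grasp point (between the pads) lies 19 mm behind it; x points along the fingers, z is the direction in which the jaws open and shut, and the axes are right-handed (so a half turn about x gives the same grasp; the last joint's range is limited). The gripper opens to 85 mm and grips with 20 to 120 N. Pads are 22 mm wide; open, the fingers measure 114 mm over their backs; the gripper's body (76 mm by 85 mm) begins 54 mm behind the grasp point. The pads swing forward as they close: fully open they stand 13 mm farther back than shut.
Start: joints at [-0.023, 0.332, -0.065, 1.46, 0.022, 1.35, -0.088], TCP at [0.625, 0, 0.231] pointing down, gripper open.
Joint ranges: [-2.6, 2.6], [-0.5, 2.12], [-1.47, 1.34], [0.16, 2.42], [-1.27, 4.41], [0.06, 2.06], [-2.6, 2.6]. Speed limits (rad/s): [2.22, 2.22, 2.79, 2.79, 3.14, 3.14, 3.14].

### API

Orientations are given as a unit quaternion [w, x, y, z].
In Python, from plant import ctrl gives the robot as it stands. Calls block until the motion is done:
- ctrl.movep(position, orientation): joint-space move of the TCP to a pose.
- ctrl.move_l(position, frame=None, rate=0.15): straight line of the TCP; frame=None keeps the orientation; rate is the mean speed in m/s.
- ctrl.set_joints(angles): joint-space move.
- ctrl.open() and ctrl.grab(effort=None): open the fingers fully, or close them until they stop; effort is the grip in N (None keeps the last).
- ctrl.hold(seconds).
- ctrl.inverse_kinematics(position, orientation): joint angles nearest the present ones, or None.
- ctrl.snapshot(name): name is "scene" or "side" or "wrist"; returns the picture (384x512x3 uint8, blue, green, red); there is no depth.
- ctrl.get_calibration(name): a dict with "fov_y" (degrees; the focal length in pixels is half the picture's height over the tangent of half this angle, whatever the lens; pixels are square), "cx", "cy" (the principal point, pixels), "k1" (the pictures are not rectified: a ray, as slopes to the right and down, at radius r is drawn at 1 + k1 r^2 times it, then the intrinsics apply), "rvec" (rotation vector, rad) and "tvec" (3), from world to camera coordinates, as OpenCV has them. Camera axes: x right, y down, z forward; pixel columns grow to the right and rows downward; lengths in m; the calibration is good to about 2 mm. A picture is of the moment at which its call begins: read the wrist's pose just before it. get_calibration takes no time and is no camera call; for the wrist camera it gives the pose at the moment of the call.
A pose or a line that the arm cannot do raises ctrl.PlanningError and nothing moves.
- ctrl.job_done(): hands the job in, once; it reports no verdict.
Trained networks look in the newest picture that a camera, given by its name, has taken for a name from the list of things; names that differ only in an ending like _2 or _b are one class to them, and where a whole thing is asked for, a point or a joint stands for the part that bears it (a point fixed in the world has none). Each returns a list of dicts, best first, with "score" (0 to 1); they miss things now and then, are a little off and sometimes report something else, mostly with a low value. They report only what shows in the picture. A call takes as long as a camera call. They do not tell look-alikes from the thing itself.
- ctrl.search_frame(camera, query): "extent" ([centre column, centre row, width, height] as shares, 0 to 1, of the picture: columns of its width, rows of its height, round what is visible of it).
- ctrl.spot_point(camera, query): "at" ([row, column] as shares, 0 to 1, of the picture: columns of its width, rows of its height: a listed point, or the origin of a listed thing).
Readings, each from a call of its own:
- ctrl.read_t(): time.
- ctrl.read_joint_positions(): joint angles.
- ctrl.read_joint_vel(): joint speeds.
- ctrl.read_joint_efforts(): joint torques, N m.
- ctrl.read_ee_pos(): TCP position.
- ctrl.read_eef_rot(): TCP orientation.
- ctrl.read_contact_force(): force on the tool from outside, world axes, zero at the start.
- ctrl.read_torque(): the same for the moment, N m.
- ctrl.read_width(): finger opening in m.
Only numpy, scipy, OpenCV 4.12 (cv2) and the standard library are available. Lean on these libraries where they do the work, as an engineer would, in place of code of your own. Each camera call takes 0.05 s, during which the arm holds its last target. There are 200 camera calls.

## Working session

There is one attempt and no reset: what is moved stays moved. The work goes in short steps, each a Python script; the robot and the scene stay as the last script left them, time stands still between calls to the robot, and variables do not carry over. Pictures are saved under pics/ and viewed, about 8 in all and at most 12, crops included, and the job is handed in when it is done.

```bash
mkdir -p pics; ls; cat > h.py <<'E'
from plant import ctrl
import numpy as np, cv2
from scipy.spatial.transform import Rotation as R
def cal(n):
    c=ctrl.get_calibration(n); f=192/np.tan(np.radians(c["fov_y"])/2)
    return f,c["cx"],c["cy"],c["k1"],cv2.Rodrigues(np.array(c["rvec"],float))[0],np.array(c["tvec"],float)
def ray(C,u,v):
    f,cx,cy,k1,Rm,t=C
    d=np.array([(u-cx)/f,(v-cy)/f]); s=d.copy()
    for _ in range(20): s=d/(1+k1*(s@s))
    return -Rm.T@t, Rm.T@np.array([s[0],s[1],1.])
def onz(C,u,v,z):
    o,d=ray(C,u,v); return o+d*(z-o[2])/d[2]
def proj(C,p):
    f,cx,cy,k1,Rm,t=C; q=Rm@np.array(p)+t; s=q[:2]/q[2]; s=s*(1+k1*(s@s)); return np.array([cx,cy])+f*s
def tri(rs):
    A=0;b=0
    for o,d in rs:
        d=d/np.linalg.norm(d);P=np.eye(3)-np.outer(d,d);A=A+P;b=b+P@o
    return np.linalg.solve(A,b)
def quat(x,z):
    x=np.array(x,float);z=np.array(z,float);x/=np.linalg.norm(x);z-=x*(x@z);z/=np.linalg.norm(z)
    q=R.from_matrix(np.c_[x,np.cross(z,x),z]).as_quat();return [q[3],q[0],q[1],q[2]]
E
cat > a.py <<'E'
from h import *
for n in ("scene","side"):
    im=ctrl.snapshot(n); cv2.imwrite(f"pics/{n}0.png",im); C=cal(n)
    print(n,"cam",(-C[4].T@C[5]).round(3))
    for q,z in (("handle",.06),("box_base",.004),("pour_rim",.079),("tray_floor",.003),("mat_centre",.004),("glue_bottle",0),("tape_roll",0)):
        for r in ctrl.spot_point(n,q):
            v,u=r["at"]; u*=512;v*=384
            print(q,round(r["score"],2),round(u),round(v),onz(C,u,v,z).round(3))
print(ctrl.read_t())
a=cv2.imread("pics/scene0.png");b=cv2.imread("pics/side0.png")
cv2.imwrite("pics/both0.png",cv2.resize(np.vstack([a,b]),(800,1200))[:600]);cv2.imwrite("pics/side0b.png",cv2.resize(b,(800,600)))
E
python3 a.py
```

```text
pics
scene cam [ 0.011 -0.919  0.944]
handle 0.78 321 346 [ 0.356 -0.721  0.06 ]
handle 0.58 251 221 [ 0.475 -0.275  0.06 ]
box_base 0.98 240 218 [ 0.483 -0.2    0.004]
box_base 0.87 343 339 [ 0.439 -0.732  0.004]
pour_rim 0.77 373 314 [ 0.516 -0.751  0.079]
pour_rim 0.59 223 191 [ 0.475 -0.111  0.079]
tray_floor 0.25 257 169 [ 0.708 -0.017  0.003]
mat_centre 0.74 238 227 [ 0.452 -0.232  0.004]
glue_bottle 0.46 258 166 [ 0.723 -0.002  0.   ]
tape_roll 0.57 198 193 [0.436 0.017 0.   ]
side cam [1.054 1.256 0.97 ]
handle 0.81 268 185 [ 0.495 -0.281  0.06 ]
box_base 0.73 283 206 [ 0.465 -0.198  0.004]
box_base 0.49 293 200 [ 0.41  -0.223  0.004]
pour_rim 0.92 290 201 [ 0.473 -0.11   0.079]
pour_rim 0.66 229 138 [ 0.524 -0.721  0.079]
tray_floor 0.72 300 283 [0.579 0.232 0.003]
mat_centre 0.57 286 204 [ 0.449 -0.205  0.004]
glue_bottle 0.47 237 251 [ 0.709  0.009 -0.   ]
tape_roll 0.36 311 237 [0.445 0.017 0.   ]
0.8
```

View pics/both0.png

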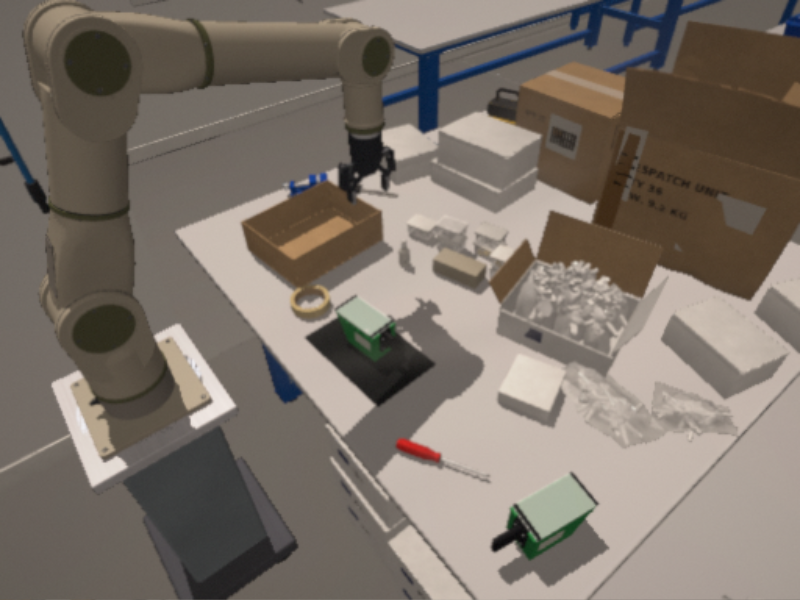

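View pics/side0b.png

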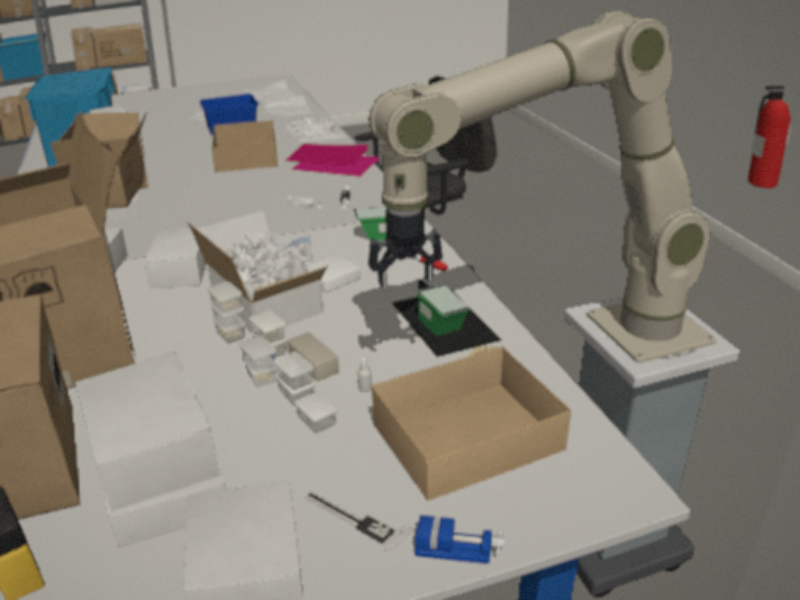

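Two handle candidates in the scene camera: (251,221), the box on the mat (y≈-0.28), and (321,346), the box at the front right (y≈-0.72). The one on the mat is farthest to the robot's left, and the task says the box stands on the mat. I'll triangulate and check with overlays in an enlarged crop.

```bash
cat > b.py <<'E'
from h import *
S=cal("scene");D=cal("side")
def T(a,b): return tri([ray(S,*a),ray(D,*b)])
H=T((251,221),(268,185));P=T((223,191),(290,201));B=T((240,218),(283,206))
print("handle",H.round(3),"rim",P.round(3),"base",B.round(3))
print("glue",T((258,166),(237,251)).round(3),"tape",T((198,193),(311,237)).round(3))
k=.64
cs=[onz(D,u*k,v*k,.1) for u,v in ((375,392),(497,347),(568,407),(428,453))]
cc=[onz(S,u*k,v*k,.1) for u,v in ((243,232),(327,183),(382,212),(297,258))]
print("side corners",np.round(cs,3).tolist(),"\nscene",np.round(cc,3).tolist())
d=P-H; th=np.arctan2(d[1],d[0]); print("heading",np.degrees(th))
x=np.array([np.cos(th),np.sin(th),0]);y=np.array([-x[1],x[0],0]);z=np.array([0,0,1.])
b0=(H+P)/2; b0=b0+x*(.078-.079); b0[2]=.004
print("base est",b0.round(3))
bx=[b0+x*X+y*Y+z*Z for X,Y,Z in ((-.045,-.033,0),(.045,-.033,0),(.08,-.033,.075),(-.045,-.033,.075),(-.045,.033,.075),(.08,.033,.075),(.045,.033,0),(-.045,.033,0))]
fn=[b0-x*.078+z*.056+x*X+z*Z for X,Z in ((-.029,-.018),(.029,-.018),(.029,.018),(-.029,.018))]
out=[]
for n,C,o in (("scene",S,(150,100)),("side",D,(210,150))):
    im=cv2.imread(f"pics/{n}0.png")[o[1]:o[1]+170,o[0]:o[0]+190]; im=cv2.resize(im,None,fx=2.1,fy=3.5*.6) ; im=cv2.resize(im,(399,357))
    for pl,c in ((bx,(0,0,255)),(fn,(0,255,255)),(cs,(255,0,0)),(cc,(255,0,255))):
        q=np.array([(proj(C,p)-o)*2.1 for p in pl]).astype(int); cv2.polylines(im,[q],True,c,1)
    out.append(im)
cv2.imwrite("pics/ov.png",np.hstack(out))
E
python3 b.py
```

```text
handle [ 0.486 -0.277  0.057] rim [ 0.475 -0.11   0.079] base [ 0.473 -0.198  0.008]
glue [ 0.715  0.    -0.001] tape [ 0.44   0.017 -0.003]
side corners [[0.736, 0.138, 0.1], [0.453, 0.079, 0.1], [0.415, 0.309, 0.1], [0.703, 0.336, 0.1]] 
scene [[0.393, 0.255, 0.1], [0.694, 0.319, 0.1], [0.729, 0.097, 0.1], [0.448, 0.071, 0.1]]
heading 93.9269490055818
base est [ 0.48  -0.194  0.004]
```

View pics/ov.png

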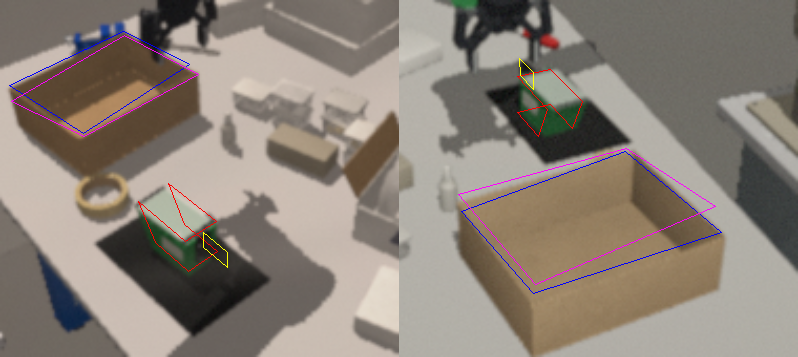

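The overlays confirm the target: the box on the mat, with its handle toward -y and its heading at about 94°. The tray centre is about (0.576, 0.213), with its long axis at about 11°. Next I'll check IK for the slanted grasp and for the pour.

```bash
cat >> h.py <<'E'
def tool(h,pitch,s=1):
    "heading deg, downward pitch deg; jaw axis horizontal"
    h=np.radians(h);p=np.radians(pitch)
    a=np.array([np.cos(h)*np.cos(p),np.sin(h)*np.cos(p),-np.sin(p)])
    return a,quat(a,s*np.array([-np.sin(h),np.cos(h),0]))
E
cat > c.py <<'E'
from h import *
np.set_printoptions(precision=2,suppress=True)
H=np.array([.486,-.277,.060])
for s in (1,-1):
    a,q=tool(94,45,s)
    for d in (0,.1): print("grasp",s,d,ctrl.inverse_kinematics(H+a*.019-a*d,q))
    print("lift",s,ctrl.inverse_kinematics(H+a*.019+[0,0,.25],q))
    for h in (105,100,90,75,60,45,20):
        a,q=tool(h,0,s)
        g=np.array([.576,.213,0])-.08*a; g[2]=.27
        print("pour",s,h,ctrl.inverse_kinematics(g+a*.019,q))
E
python3 c.py
```

```text
grasp 1 0 [ 0.39  0.84  0.5   1.44 -0.79  1.68 -1.98]
grasp 1 0.1 [ 0.47  0.87  0.56  1.23 -0.79  1.87 -2.01]
lift 1 [ 0.35  0.6   0.6   1.27 -0.77  2.03 -2.21]
pour 1 105 [ 0.62  0.89 -0.64  1.42 -0.93  1.66 -2.58]
pour 1 100 [ 0.4   0.75 -0.26  1.54 -1.19  1.75 -2.44]
pour 1 90 [ 0.61  0.68 -0.46  1.72 -1.2   1.55 -2.4 ]
pour 1 75 [ 1.    0.65 -0.86  1.98 -1.25  1.21 -2.33]
pour 1 60 [-0.79  0.69  1.16  2.32  4.15  1.96 -2.27]
pour 1 45 None
pour 1 20 None
grasp -1 0 [ 0.66  0.78  0.09  1.43 -0.57  1.58  1.01]
grasp -1 0.1 [ 0.7   0.81  0.15  1.22 -0.57  1.78  0.98]
lift -1 [ 0.66  0.54  0.1   1.24 -0.59  1.94  0.78]
pour -1 105 [ 0.39  0.81 -0.29  1.44 -1.13  1.8   0.66]
pour -1 100 [ 0.42  0.76 -0.29  1.54 -1.17  1.74  0.7 ]
pour -1 90 [ 0.51  0.65 -0.33  1.73 -1.26  1.61  0.76]
pour -1 75 [ 1.15  0.78 -1.05  1.97 -1.11  1.09  0.74]
pour -1 60 [-0.79  0.69  1.16  2.32  4.15  1.96  0.87]
pour -1 45 None
pour -1 20 None
```

```bash
cat > d.py <<'E'
from h import *
np.set_printoptions(precision=3,suppress=True)
H=np.array([.486,-.277,.060]); a,q=tool(94,45,-1)
ctrl.movep(H-a*.1+[0,0,.17],q); ctrl.movep(H-a*.1,q)
print(ctrl.read_ee_pos(),ctrl.read_joint_positions(),ctrl.read_t())
W=cal("wrist"); im=ctrl.snapshot("wrist")
for n in ("handle","lid","box_base","pour_rim"):
    for r in ctrl.spot_point("wrist",n) if n!="lid" else []:
        v,u=r["at"]; z={"handle":.06,"box_base":.004,"pour_rim":.079}[n]
        print(n,r["score"],u*512,v*384,onz(W,u*512,v*384,z))
b0=np.array([.48,-.194,.004]);th=np.radians(94);x=np.array([np.cos(th),np.sin(th),0]);z=np.array([0,0,1.]);y=np.cross(z,x)
fn=[b0-x*.078+z*.056+x*X+z*Z+y*Y for Y in(-.006,.006) for X,Z in ((-.029,-.018),(.029,-.018),(.029,.018),(-.029,.018))]
ld=[b0+x*X+z*.079+y*Y for X,Y in ((-.045,-.033),(.083,-.033),(.083,.033),(-.045,.033))]
im=cv2.resize(im,None,fx=1.5,fy=1.5)
for pl,c in ((fn,(0,255,255)),(ld,(0,0,255))):
    cv2.polylines(im,[np.array([proj(W,p)*1.5 for p in pl]).astype(int)],True,c,1)
cv2.imwrite("pics/w1.png",im)
E
python3 d.py
```

```text
[ 0.492 -0.347  0.133] [ 0.76   0.813  0.069  1.161 -0.524  1.804  0.943] 2.9667
handle 0.92 255.7952 188.8896 [ 0.483 -0.272  0.06 ]
pour_rim 0.82 242.9952 21.312 [ 0.46  -0.114  0.079]
```

View pics/w1.png

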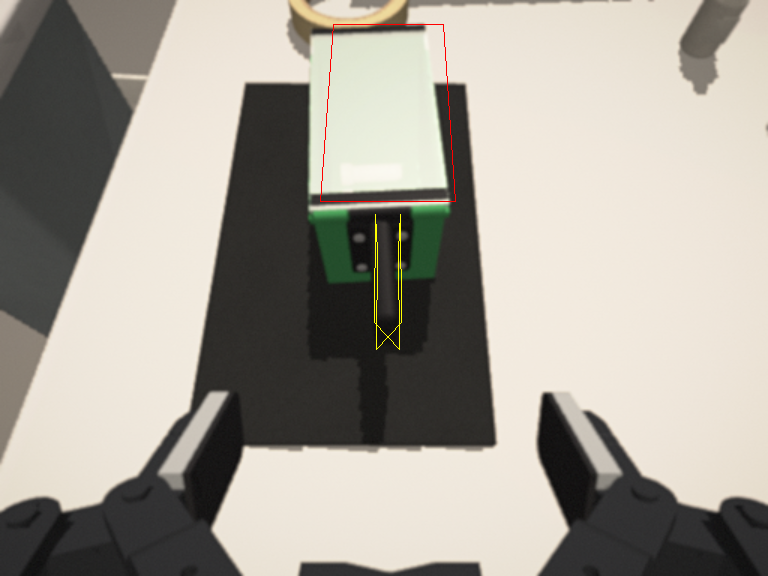

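The wrist view shows the fin at about (387,275) in the enlarged picture, pointing between the fingers. The box heading is about 98° and the handle is at (0.483, -0.272), so I'll correct for both and grasp.

```bash
cat > e.py <<'E'
from h import *
np.set_printoptions(precision=3,suppress=True)
W=cal("wrist")
print("mat corners",np.array([onz(W,u/1.5,v/1.5,.004)[:2] for u,v in ((245,83),(465,83),(496,444),(190,444))]))
H=np.array([.484,-.272,.060]); a,q=tool(98,45,-1)
ctrl.movep(H-a*.08,q); ctrl.move_l(list(H+a*.019),rate=.1)
print("F",ctrl.read_contact_force()); ctrl.grab(100); ctrl.hold(.2)
print("w",ctrl.read_width(),"F",ctrl.read_contact_force(),ctrl.read_ee_pos())
p=np.array(ctrl.read_ee_pos()); np.save("grasp.npy",np.r_[p,ctrl.read_eef_rot()])
ctrl.move_l(list(p+[0,0,.25]),rate=.15)
print("lift",ctrl.read_width(),"F",ctrl.read_contact_force(),ctrl.read_torque(),ctrl.read_joint_positions(),ctrl.read_t())
im=np.hstack([ctrl.snapshot("side")[60:320,200:460],ctrl.snapshot("wrist")[60:320,126:386]]); cv2.imwrite("pics/lift.png",cv2.resize(im,(800,400)))
for s in (-1,):
  for h in (100,92,85,78):
    a,q=tool(h,0,s); 
    for off in (.0,.05):
        g=np.array([.576,.213,0])-.08*np.array([np.cos(np.radians(101)),np.sin(np.radians(101)),0])+off*np.array([.98,.19,0]); g[2]=.27
        print("pour",h,off,ctrl.inverse_kinematics(g+a*.019,q))
E
python3 e.py
```

```text
mat corners [[ 0.362 -0.082]
 [ 0.53  -0.07 ]
 [ 0.549 -0.338]
 [ 0.384 -0.349]]
F [-0.394 -1.144  0.675]
w 0.010928493524696818 F [ 0.131 -0.483  1.703] [ 0.482 -0.259  0.047]
lift 0.011259836269232694 F [ 0.16   0.548 -2.461] [-1.291 -0.147 -0.01 ] [ 0.681  0.556  0.037  1.223 -0.544  1.958  0.806] 7.2417
pour 100 0.0 [ 0.399  0.754 -0.261  1.534 -1.19   1.751  0.701]
pour 100 0.05 [ 0.362  0.833 -0.267  1.391 -1.204  1.742  0.632]
pour 92 0.0 [ 0.457  0.689 -0.291  1.657 -1.258  1.641  0.741]
pour 92 0.05 [ 0.436  0.768 -0.325  1.523 -1.252  1.611  0.674]
pour 85 0.0 [ 0.722  0.698 -0.599  1.75  -1.197  1.424  0.729]
pour 85 0.05 [ 0.562  0.732 -0.462  1.632 -1.265  1.461  0.703]
pour 78 0.0 [ 0.896  0.707 -0.786  1.848 -1.206  1.254  0.753]
pour 78 0.05 [ 0.875  0.814 -0.857  1.727 -1.13   1.177  0.675]
```

View pics/lift.png

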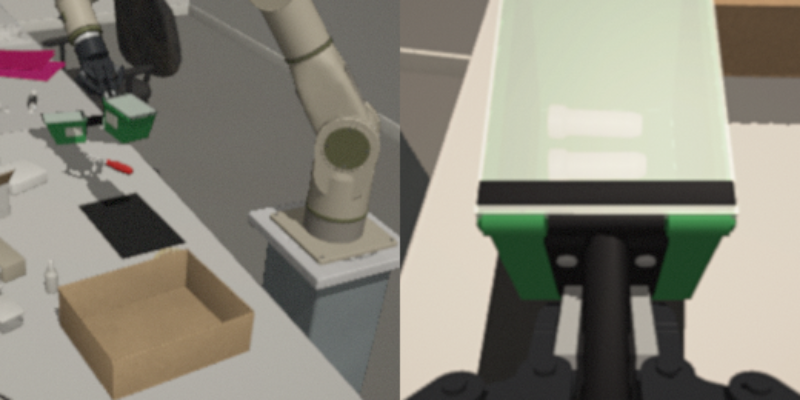

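The box is held level and the sleeves show through the lid. Next I'll level the tool over the tray, and test the roll direction with a small roll before pouring.

```bash
cat > f.py <<'E'
from h import *
np.set_printoptions(precision=3,suppress=True)
def rot(): w,x,y,z=ctrl.read_eef_rot(); return R.from_quat([x,y,z,w]).as_matrix()
a,q=tool(100,0,-1)
g=np.array([.576,.213,0])-.08*np.array([np.cos(np.radians(101)),np.sin(np.radians(101)),0])+.05*np.array([.98,.19,0]); g[2]=.275
ctrl.movep(g+a*.019,q)
R0=rot();j=np.array(ctrl.read_joint_positions());np.save("pour.npy",j);print(j,ctrl.read_t(),ctrl.read_ee_pos(),R0[:,0])
j[6]-=.5;ctrl.set_joints(j);print("up goes to",rot()@R0.T@[0,0,1.],ctrl.read_t())
im=np.hstack([ctrl.snapshot("side")[60:320,200:460],ctrl.snapshot("scene")[60:320,100:360]]); cv2.imwrite("pics/pre.png",cv2.resize(im,(800,400)))
E
python3 f.py
```

```text
[ 0.364  0.825 -0.266  1.39  -1.206  1.744  0.625] 8.975 [0.637 0.161 0.275] [-0.172  0.985 -0.002]
up goes to [0.469 0.082 0.879] 9.525
```

View pics/pre.png

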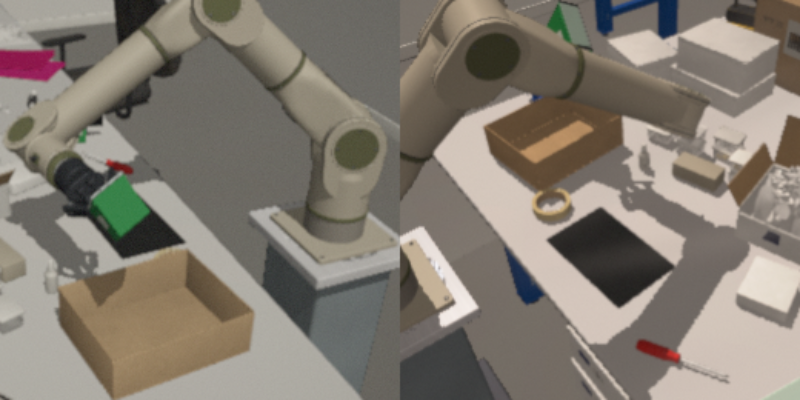

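Rolling swings the opening toward +x, so the handle must be offset to the near side. I'll shift it, then roll the rest of the way.

```bash
cat > g.py <<'E'
from h import *
np.set_printoptions(precision=3,suppress=True)
ctrl.set_joints(np.load("pour.npy"))
for off in (-.045,-.035,-.02):
  for h in (100,104,96):
    a,q=tool(h,0,-1)
    g=np.array([.576,.213,0])-.08*np.array([np.cos(np.radians(101)),np.sin(np.radians(101)),0])+off*np.array([.98,.19,0]); g[2]=.275
    s=ctrl.inverse_kinematics(g+a*.019,q)
    if s is not None: break
  if s is not None: break
print(off,h,s)
ctrl.movep(g+a*.019,q); j=np.array(ctrl.read_joint_positions()); np.save("pour.npy",j); print(j,ctrl.read_ee_pos(),ctrl.read_t())
assert j[6]-np.pi>-2.58
im=[]
k=j.copy()
for r in (1.6,np.pi):
    k[6]=j[6]-r;ctrl.set_joints(k);print(ctrl.read_t());im.append(ctrl.snapshot("side")[100:340,220:460])
ctrl.hold(1.2); im.append(ctrl.snapshot("side")[100:340,220:460]);W=ctrl.snapshot("wrist")
print("F",ctrl.read_contact_force(),ctrl.read_width(),ctrl.read_t())
im.append(cv2.resize(W,(240,240)))
cv2.imwrite("pics/pour.png",cv2.resize(np.vstack([np.hstack(im[:2]),np.hstack(im[2:])]),(600,600)))
E
python3 g.py
```

```text
-0.045 100 [ 0.44   0.681 -0.263  1.652 -1.174  1.762  0.749]
[ 0.441  0.679 -0.263  1.653 -1.174  1.762  0.748] [0.544 0.144 0.275] 10.6417
12.0667
13.4917
F [ 0.785 -0.093 -2.735] 0.010964831512022849 14.8417
```

View pics/pour.png

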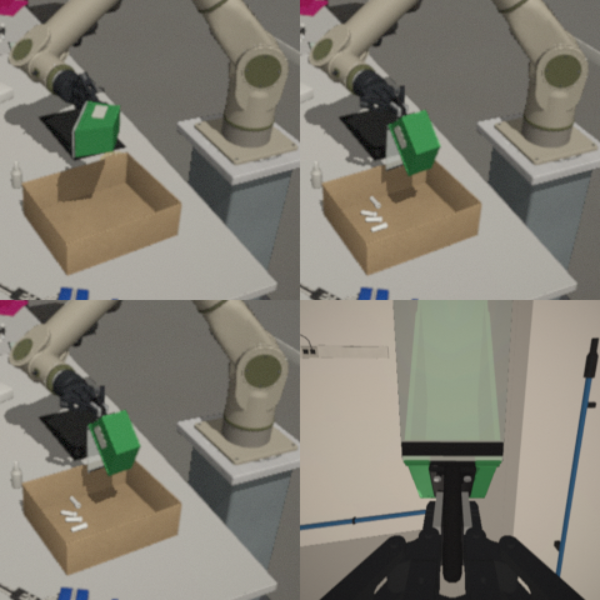

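All four sleeves lie in the tray. Rolling back with the tool level would leave the lid at its tipping point, about 45° open. So I'll pitch the fingers 45° down first, which lets gravity pull the lid shut through the whole roll back.

```bash
cat > i.py <<'E'
from h import *
np.set_printoptions(precision=3,suppress=True)
g=np.array([.56,.15,.36]); 
for h in (100,95,90,105):
    a,q=tool(h,45,1); s=ctrl.inverse_kinematics(g+a*.019,q)
    print(h,s)
    if s is not None and s[6]+np.pi<2.55 and np.abs(s-np.array(ctrl.read_joint_positions())).max()<1.2: break
else: raise SystemExit
p=np.array(ctrl.read_ee_pos()); ctrl.move_l([p[0],p[1],.34],rate=.15)
ctrl.movep(g+a*.019,q); ctrl.hold(.8); im=[ctrl.snapshot("wrist")]
j=np.array(ctrl.read_joint_positions())
for f in (.5,1): k=j.copy();k[6]+=np.pi*f;ctrl.set_joints(k);ctrl.hold(.3)
im.append(ctrl.snapshot("wrist"));sd=ctrl.snapshot("side")[40:340,200:500]
print(ctrl.read_joint_positions(),ctrl.read_ee_pos(),ctrl.read_contact_force(),ctrl.read_t(),ctrl.read_width())
cv2.imwrite("pics/back.png",np.hstack([cv2.resize(i,(260,260)) for i in im+[sd]]))
E
python3 i.py
```

```text
100 [-0.822  0.517  1.226  1.542 -1.143  1.874 -2.59 ]
95 None
90 None
105 [-0.652  0.44   0.949  1.484 -1.021  1.833 -2.6  ]
```

```bash
cat > s.py <<'E'
from h import *
np.set_printoptions(precision=2,suppress=True)
j0=np.array(ctrl.read_joint_positions());print(j0)
L=[]
for pit in (45,35,25):
  for h in range(85,126,8):
    a,q=tool(h,pit,1)
    for x in (.5,.56,.62,.68):
      for y in (-.05,.05,.13):
        for z in (.3,.35):
          s=ctrl.inverse_kinematics(np.array([x,y,z])+a*.019,q)
          if s is not None and s[6]>-2.56: L.append((abs(s-j0).max(),pit,h,x,y,z,s))
L.sort(key=lambda t:t[0])
for pit in (45,35,25):
  for t in [t for t in L if t[1]==pit][:6]: print(*t)
E
python3 s.py
```

```text
[ 0.44  0.68 -0.26  1.65 -1.17  1.76 -2.39]
0.49626958805366356 45 117 0.56 0.13 0.3 [-0.06  0.45  0.14  1.4  -0.72  1.74 -2.55]
0.5145188490839255 45 125 0.56 0.13 0.35 [-0.07  0.48  0.14  1.25 -0.69  1.9  -2.53]
0.5437500653073827 45 109 0.5 0.05 0.3 [ 0.31  0.31 -0.13  1.59 -0.63  1.67 -2.55]
0.5489608672333949 45 101 0.5 -0.05 0.3 [ 0.44  0.33 -0.06  1.56 -0.63  1.71 -2.51]
0.5717726369133636 45 109 0.62 -0.05 0.3 [ 0.35  0.62 -0.07  1.14 -0.6   1.84 -2.56]
0.5731848610702803 45 109 0.56 -0.05 0.35 [ 0.39  0.47 -0.08  1.26 -0.6   1.88 -2.55]
0.3819777541223289 35 101 0.5 0.05 0.3 [ 0.39  0.32 -0.13  1.66 -0.79  1.67 -2.55]
0.38915401090789226 35 93 0.5 -0.05 0.3 [ 0.52  0.35 -0.06  1.63 -0.78  1.71 -2.51]
0.3988475729745717 35 109 0.56 0.05 0.35 [ 0.14  0.47  0.14  1.37 -0.85  1.88 -2.56]
0.41937690444272424 35 109 0.62 0.05 0.3 [ 0.13  0.63  0.14  1.23 -0.87  1.85 -2.55]
0.4269247682265017 35 101 0.56 -0.05 0.3 [ 0.46  0.52 -0.08  1.39 -0.75  1.8  -2.53]
0.42953583569692366 35 101 0.5 -0.05 0.35 [ 0.51  0.37 -0.08  1.49 -0.74  1.86 -2.53]
0.2215447980671607 25 85 0.56 -0.05 0.3 [ 0.55  0.46 -0.07  1.59 -0.97  1.68 -2.55]
0.2641021349835059 25 93 0.56 -0.05 0.3 [ 0.53  0.53 -0.08  1.48 -0.91  1.78 -2.53]
0.2707900476916535 25 101 0.56 0.05 0.3 [ 0.41  0.51 -0.15  1.51 -0.9   1.74 -2.55]
0.2826922316688578 25 101 0.5 0.05 0.3 [ 0.45  0.4  -0.15  1.67 -0.89  1.73 -2.49]
0.28826676827333764 25 109 0.5 0.13 0.3 [ 0.33  0.42 -0.21  1.64 -0.89  1.71 -2.52]
0.29016193983290417 25 93 0.5 -0.05 0.3 [ 0.58  0.43 -0.08  1.63 -0.88  1.79 -2.46]
```

```bash
cat > i.py <<'E'
from h import *
np.set_printoptions(precision=3,suppress=True)
g=np.array([.56,.13,.35]); a,q=tool(125,45,1)
ctrl.movep(g+a*.019,q); ctrl.hold(.8); im=[ctrl.snapshot("wrist")]
j=np.array(ctrl.read_joint_positions()); print(j)
for f in (.5,1): k=j.copy();k[6]+=np.pi*f;ctrl.set_joints(k);ctrl.hold(.3)
im.append(ctrl.snapshot("wrist"));sd=ctrl.snapshot("side")[40:340,200:500]
print(ctrl.read_joint_positions(),ctrl.read_ee_pos(),ctrl.read_contact_force(),ctrl.read_t(),ctrl.read_width())
cv2.imwrite("pics/back.png",np.hstack([cv2.resize(i,(260,260)) for i in im+[sd]]))
E
python3 i.py
```

```text
[-0.074  0.483  0.136  1.25  -0.69   1.897 -2.53 ]
[-0.074  0.483  0.136  1.25  -0.69   1.897  0.612] [0.552 0.141 0.337] [ 0.147 -0.538 -3.133] 19.925 0.010702074657646646
```

View pics/back.png

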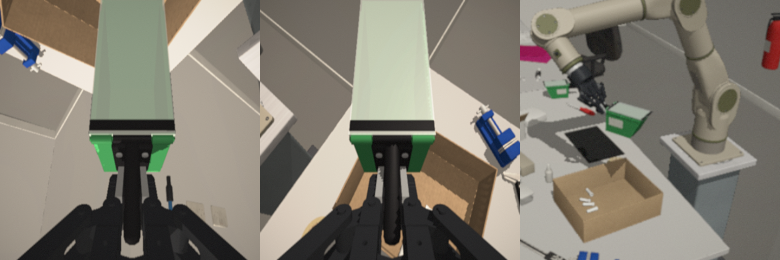

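The lid is shut and the box is upright and empty. Now I'll place it back on the mat.

```bash
cat > k.py <<'E'
from h import *
np.set_printoptions(precision=3,suppress=True)
G=np.load("grasp.npy"); p=G[:3]+[-.008,-.010,0]; q=list(G[3:])
ctrl.movep(p+[0,0,.2],q); ctrl.move_l(list(p+[0,0,.02]),rate=.15)
ctrl.hold(.2); f0=np.array(ctrl.read_contact_force()); print("f0",f0)
for dz in (.006,.004,.002,.001,0,-.001,-.002):
    ctrl.move_l(list(p+[0,0,dz]),rate=.03); ctrl.hold(.1); f=np.array(ctrl.read_contact_force())-f0; print(dz,f)
    if f[2]>2.0: break
W=ctrl.snapshot("wrist")
ctrl.open(); ctrl.hold(.2)
a,_=tool(98,45,-1)
c=np.array(ctrl.read_ee_pos()); ctrl.move_l(list(c-a*.12),rate=.12); ctrl.hold(.5)
print(ctrl.read_t())
C=cal("wrist");im=ctrl.snapshot("wrist"); 
for n,z in (("handle",.06),("pour_rim",.079)):
    for r in ctrl.spot_point("wrist",n)[:1]: print(n,onz(C,r["at"][1]*512,r["at"][0]*384,z))
cv2.imwrite("pics/fin.png",np.hstack([cv2.resize(im,(400,300)),cv2.resize(ctrl.snapshot("side")[100:310,200:480],(400,300))]))
E
python3 k.py
```

```text
f0 [ 0.316 -1.008 -2.988]
0.006 [-0.136  0.695  0.259]
0.004 [0.766 1.172 0.39 ]
0.002 [0.477 0.225 1.406]
0.001 [0.661 0.091 0.022]
0 [-0.755  0.827  1.844]
-0.001 [-0.747  0.142  8.367]
28.1333
handle [ 0.477 -0.283  0.06 ]
pour_rim [ 0.455 -0.123  0.079]
```

View pics/fin.png

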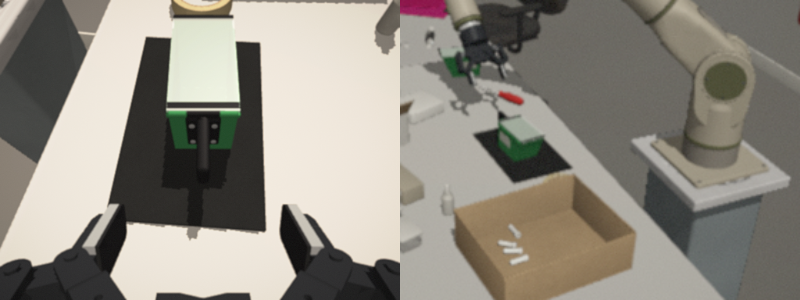

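```bash
python3 -c "
from h import *
ctrl.job_done();print(ctrl.read_t())"
```

```text
the job is handed in; nothing more can be done
the job is handed in; nothing more can be done
```

The green box was emptied into the tray and stands back on its mat with the lid closed. I handed the job in shortly after 28 s on the robot's clock. It gives no verdict, so what follows is from my own checks.

- **Pour:** I gripped the handle at a 45° slant, levelled the tool over the tray and rolled it half a turn, which tips the box about 135°. For the roll back I pitched the fingers 45° down first, so gravity closed the lid.
- **Sleeves:** the last side picture shows all four lying in the tray.
- **Box:** its underside centre is about 11 mm from the mat centre, well inside the limits. It looks upright with the lid shut; I did not measure either angle.
- **Bystanders:** the glue bottle and tape roll look unmoved in the last pictures, but I did not measure their positions again.
- **Gripper and forces:** the gripper is open, about 12 cm back and touching nothing. The highest contact reading I took was about 8 N, when setting the box down.

Two things went differently on the way. The opening swung the opposite way to what I had assumed when rolled; a small test roll showed this, and I moved the handle to the near side before pouring. The first pose I tried for the roll back could not be reached safely and was refused before anything moved, so I used another.

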